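Lay out the materials for two shoe repairs

ROBOT

A 6-joint arm with a two-finger parallel gripper is mounted at the origin on the work surface. World frame = base frame: x ahead of the robot, y to its left, z up, the work surface at z = 0. Lengths are in mm, angles in degrees, forces in N, time in s.
With the tool pointing down it reaches from about 425 to 925 mm from the base axis. Payload 12.5 kg.
Tool frame: the origin (TCP) lies between the finger pads; the fingertips stand 8 mm ahead of it and the grasp point (between the pads) lies 11 mm behind it (finger_overhang is the distance from the TCP to the fingertips, in mm); z points along the fingers, y is the line along which they close (so a half turn about z gives the same grasp; the last joint's range is limited). The gripper opens to 85 mm and grips with 20 to 120 N. Pads are 22 mm wide; open, the fingers measure 114 mm over their backs; the gripper's body (76 mm by 85 mm) begins 54 mm behind the grasp point. The pads swing forward as they close: fully open they stand 13 mm farther back than shut.
Start: joints at [-75.035, 28.126, 89.318, -0, 62.55, -6.05], TCP at [224.167, -583.432, 239.327] pointing down, gripper open.
Joint ranges: [-177.58, 177.58], [-47.91, 125.51], [2.72, 160], [-65.01, 245.01], [3.68, 167.84], [-153.87, 153.87]. Speed limits (degrees/s): [127.2, 127.2, 159.86, 180, 180, 180].

INTERFACE

Orientations are given as a 3x3 rotation matrix whose columns are the frame's x, y, z axes.
In Python, from cell import * gives the robot as it stands. The module is installed in compiled form; this text tells all that it offers.
- The arm moves only by the tool servo_tool, never from a script. Its argument "motion" is a list of rows, each a list of 3 entries, a list of its own where there are three numbers: the shift along the tool's x, y, z in mm, then the turn, a rotation vector about the tool's x, y, z in degrees, then the closure, from -1 (fully open) to 1 (shut). In form: [[[tx, ty, tz], [ax, ay, az], fingers], ...]. A call has 1 to 12 rows; each row shifts and turns the commanded pose from where the row before left it, along the tool's axes as they then stand; what a row does not reach is not made up. A row lasts 1/8 s, in which the tool goes at most 62.5 mm and 10.7 degrees, less where a joint would pass 70% of its speed; a pose out of reach is approached as far as the arm can. A call is refused whole if a number of a shift passes 62.5 or a number of a turn 10.7, either way. A call with a gripper value outside its range is refused whole. The fingers move at their own pace and stop on an object; the grip force is fixed at half the most. Time passes only in rows, so rows that do not move let the fingers close. It gives the time, the measured TCP pose, the force, the opening and the grip force at its end, in the units of the state.
- observe(): the state, without advancing time (a new reading comes with each control period).
- camera(name): name is "scene" or "top"; returns (picture, depth): 480x640x3 uint8, blue, green, red; 480x640 float32, mm along the optical axis (not along the pixel's ray), 0 where there is no reading.
- camera_params(name): a dict with "camera_matrix" (3x3 intrinsics, pixels), "R" (3x3) and "t" (3): a world point X has camera coordinates R X + t. Camera axes: x right, y down, z forward; pixel columns grow to the right and rows downward; lengths in mm; the calibration is good to about 2 mm. A picture is of the moment at which its call begins. camera_params takes no time and is no camera call.
- sign_off(): hands the job in; it is judged then, once.
The state is a dict: "time": time; "q": joint angles; "dq": joint speeds; "effort": joint torques, N m; "position": TCP position; "orientation": TCP orientation; "wrist_force": force on the tool from outside, world axes, zero at the start; "ft_torque": the same for the moment, N m; "gripper_width": finger opening in mm; "finger_force": force on a finger pad.
Only numpy, scipy, OpenCV 4.12 (cv2) and the standard library are available. Lean on these libraries where they do the work, as an engineer would, in place of code of your own. Each camera call takes 0.05 s, during which the arm holds its last target. There are 200 camera calls.

TASK

Make up the materials for the two repair jobs waiting in the grey trays: with the black boots go the pair of black heels, the tin of black polish and the yellow box of nails; with the brown shoes go the pair of brown heels and the jar of brown cream. Put each thing the right way up and flat on the floor of a pocket of its own at the front of its tray, any pocket will do, and set the glass jar down gently. Leave the cream-coloured heels and the white-lidded tin where they are.

Things in the scene. Friction and masses are not known exactly. Their poses are not given: they have to be found in the camera images.
- heels_black: a pair of black rubber heels, one on the other in a white paper band: one rigid D-shaped piece, 54 mm (x) by 57 mm (y) by 24 mm high, 90 g, round end to +y, flat parallel flanks at x = -27 and 27 mm for y = -28 to 1 mm. Origin: centre of the underside. Starts in the row of stock before the trays, z = 0.
- heels_brown: a pair of brown rubber heels, one on the other in a white paper band: one rigid D-shaped piece, 54 mm (x) by 57 mm (y) by 24 mm high, 90 g, round end to +y, flat parallel flanks at x = -27 and 27 mm for y = -28 to 1 mm. Origin: centre of the underside. Starts in the row of stock before the trays, z = 0.
- tin_black: tin of black polish with a black lid that bears a thin brass ring: flat round polish tin, 62 mm across its lid, 24 mm high, 80 g. Origin: centre of the underside, z up. Starts in the row of stock before the trays, z = 0.
- nail_box: yellow box of nails with a red stripe: 44 mm (its x) by 68 mm (its y) by 26 mm high, 160 g, rigid. Origin: centre of its underside, z up. Starts in the row of stock before the trays, z = 0.
- cream_jar: closed glass jar of brown shoe cream with a dark brown lid, round, 48 mm across, 48 mm high, 130 g. Origin: centre of its underside, z up. Fragile, not to be dropped. Starts in the row of stock before the trays, z = 0.
- tray_boots: fixed grey tray with the pair of black ankle boots. Origin: under the centre of its middle pocket; x to the shoes, away from the robot; y left. Three open pockets in a row at the robot's end, each 124 (x) by 90 mm (y), centres at x = 0, y = -94, 0, 94 mm; floor at z = 4 mm, walls 4 mm thick, tops at z = 22 mm. Shoes from x = 78 mm on, 123 mm high. Tray: y +-143 mm, x -66 to 296 mm
- tray_shoes: fixed grey tray with the pair of brown laced low shoes. Origin: under the centre of its middle pocket; x to the shoes, away from the robot; y left. Three open pockets in a row at the robot's end, each 124 (x) by 90 mm (y), centres at x = 0, y = -94, 0, 94 mm; floor at z = 4 mm, walls 4 mm thick, tops at z = 22 mm. Shoes from x = 78 mm on, 86 mm high. Tray: y +-143 mm, x -66 to 296 mm
- heels_cream: not wanted, leave it: a pair of cream-coloured rubber heels, one on the other in a white paper band: one rigid D-shaped piece, 54 mm (x) by 57 mm (y) by 24 mm high, 90 g, round end to +y, flat parallel flanks at x = -27 and 27 mm for y = -28 to 1 mm. Origin: centre of the underside. Starts in the row of stock before the trays, z = 0.
- tin_white: not wanted, leave it: flat round polish tin, 62 mm across its lid, 24 mm high, 80 g. Origin: centre of the underside, z up. White lid. Starts in the row of stock before the trays, z = 0.
There are look-alikes about, which are no part of the job. What is shaped like the tin_black but blue is not meant. Of the things that look like the cream_jar, take the one that is farthest to the robot's right at the start.

How it is judged (in metres and radians):
At the end, for the whole second after the job is handed in: Each of the five things is in its own pocket of its own job's tray: underside within 5 mm of the pocket floor, tilt under 0.12 rad, origin within 32 mm (y) and 50 mm (x) of the pocket's centre, at rest; the cream heels and the white tin within 30 mm of their starting places (x of heels_black in the frame of tray_boots between -0.05 and 0.05 m and z of heels_black in the frame of tray_boots between 0 and 0.009 m and angle between each of heels_black, tin_black, nail_box, heels_brown, cream_jar's own z axis and vertical below 0.12 rad and linear speed of each of heels_black, tin_black, nail_box, heels_brown, cream_jar below 0.02 m/s and (y of heels_black in the frame of tray_boots between -0.126 and -0.062 m or y of heels_black in the frame of tray_boots between -0.032 and 0.032 m or y of heels_black in the frame of tray_boots between 0.062 and 0.126 m) and x of tin_black in the frame of tray_boots between -0.05 and 0.05 m and z of tin_black in the frame of tray_boots between 0 and 0.009 m and (y of tin_black in the frame of tray_boots between -0.126 and -0.062 m or y of tin_black in the frame of tray_boots between -0.032 and 0.032 m or y of tin_black in the frame of tray_boots between 0.062 and 0.126 m) and x of nail_box in the frame of tray_boots between -0.05 and 0.05 m and z of nail_box in the frame of tray_boots between 0 and 0.009 m and (y of nail_box in the frame of tray_boots between -0.126 and -0.062 m or y of nail_box in the frame of tray_boots between -0.032 and 0.032 m or y of nail_box in the frame of tray_boots between 0.062 and 0.126 m) and not (y of tin_black in the frame of tray_boots between -0.126 and -0.062 m and y of heels_black in the frame of tray_boots between -0.126 and -0.062 m) and not (y of tin_black in the frame of tray_boots between -0.032 and 0.032 m and y of heels_black in the frame of tray_boots between -0.032 and 0.032 m) and not (y of tin_black in the frame of tray_boots between 0.062 and 0.126 m and y of heels_black in the frame of tray_boots between 0.062 and 0.126 m) and not (y of nail_box in the frame of tray_boots between -0.126 and -0.062 m and y of heels_black in the frame of tray_boots between -0.126 and -0.062 m) and not (y of nail_box in the frame of tray_boots between -0.032 and 0.032 m and y of heels_black in the frame of tray_boots between -0.032 and 0.032 m) and not (y of nail_box in the frame of tray_boots between 0.062 and 0.126 m and y of heels_black in the frame of tray_boots between 0.062 and 0.126 m) and not (y of nail_box in the frame of tray_boots between -0.126 and -0.062 m and y of tin_black in the frame of tray_boots between -0.126 and -0.062 m) and not (y of nail_box in the frame of tray_boots between -0.032 and 0.032 m and y of tin_black in the frame of tray_boots between -0.032 and 0.032 m) and not (y of nail_box in the frame of tray_boots between 0.062 and 0.126 m and y of tin_black in the frame of tray_boots between 0.062 and 0.126 m) and x of heels_brown in the frame of tray_shoes between -0.05 and 0.05 m and z of heels_brown in the frame of tray_shoes between 0 and 0.009 m and (y of heels_brown in the frame of tray_shoes between -0.126 and -0.062 m or y of heels_brown in the frame of tray_shoes between -0.032 and 0.032 m or y of heels_brown in the frame of tray_shoes between 0.062 and 0.126 m) and x of cream_jar in the frame of tray_shoes between -0.05 and 0.05 m and z of cream_jar in the frame of tray_shoes between 0 and 0.009 m and (y of cream_jar in the frame of tray_shoes between -0.126 and -0.062 m or y of cream_jar in the frame of tray_shoes between -0.032 and 0.032 m or y of cream_jar in the frame of tray_shoes between 0.062 and 0.126 m) and not (y of cream_jar in the frame of tray_shoes between -0.126 and -0.062 m and y of heels_brown in the frame of tray_shoes between -0.126 and -0.062 m) and not (y of cream_jar in the frame of tray_shoes between -0.032 and 0.032 m and y of heels_brown in the frame of tray_shoes between -0.032 and 0.032 m) and not (y of cream_jar in the frame of tray_shoes between 0.062 and 0.126 m and y of heels_brown in the frame of tray_shoes between 0.062 and 0.126 m) and distance of each of heels_cream, tin_white from where it was at the start of the episode below 0.03 m); the robot touches nothing.
It fails at once if the glass jar is dropped or banged down in a tray (faster than 0.5 m/s with its underside less than 26 mm above a pocket's floor) ((linear speed of cream_jar above 0.5 m/s and z of cream_jar in the frame of tray_boots below 0.03 m and x of cream_jar in the frame of tray_boots between -0.062 and 0.062 m and y of cream_jar in the frame of tray_boots between -0.14 and 0.14 m) or (linear speed of cream_jar above 0.5 m/s and z of cream_jar in the frame of tray_shoes below 0.03 m and x of cream_jar in the frame of tray_shoes between -0.062 and 0.062 m and y of cream_jar in the frame of tray_shoes between -0.14 and 0.14 m)).
It fails at once if the cream-coloured heels or the white-lidded tin are pushed more than 30 mm (distance of any of heels_cream, tin_white from where it was at the start of the episode above 0.03 m).
It also fails if it takes over 106 s, if anything falls off the work surface, if the arm or the gripper's body presses on something with over 40 N, if the wrist force passes 120 N, or if a joint passes its speed limit or range.

## Working session

There is one attempt and no reset: what is moved stays moved. The work goes in short steps, Python scripts to look and compute and a tool call to move; the robot and the scene stay as the last step left them, time stands still between calls to the robot, and variables do not carry over. Pictures are saved under pics/ and viewed, at most 14 in all, crops included, and the job is handed in when it is done.

Besides the shell and the picture viewer there is one more tool, called after "Call:" as a command line: name --argument value ..., lists and objects as JSON in quotes. servo_tool: Moves the arm, as the interface text tells. Its arguments: {"type":"object","properties":{"motion":{"type":"array"}},"required":["motion"]}

```bash
mkdir -p pics
python3 - <<'E'
from cell import *
import cv2,numpy as np
for n in("top","scene"):
    p,d=camera(n); cv2.imwrite(f"pics/{n}0.png",p); np.save(f"{n}0.npy",d); c=camera_params(n); print(n,c, p.shape)
s=observe(); print(s)
E
```

```text
top {'camera_matrix': array([[531.36757681,   0.        , 327.2097962 ],
       [  0.        , 531.36757681, 238.24578475],
       [  0.        ,   0.        ,   1.        ]]), 'R': array([[-0.02838134, -0.99943601, -0.01794873],
       [-0.98863279,  0.03071772, -0.14717891],
       [ 0.14764725,  0.01356757, -0.98894702]]), 't': array([  79.96466466,  402.92499   , 1082.5484297 ])} (480, 640, 3)
scene {'camera_matrix': array([[497.86141528,   0.        , 323.94226271],
       [  0.        , 497.86141528, 241.87899262],
       [  0.        ,   0.        ,   1.        ]]), 'R': array([[ 0.83927213,  0.54358282, -0.01183278],
       [ 0.39775093, -0.62865991, -0.6682671 ],
       [-0.37069731,  0.55615145, -0.74382731]]), 't': array([-380.63118133, -112.12234932, 1344.276826  ])} (480, 640, 3)
{'time': 0.1, 'q': array([-7.50366686e+01,  2.81610978e+01,  8.93475836e+01,  1.09609774e-03,
        6.25503376e+01, -6.05108782e+00]), 'dq': array([ 0.04720439, -0.06584183, -0.06941677,  0.04497739, -0.05832259,
        0.02622827]), 'effort': array([ 1.08082000e-03, -6.19448948e+01, -2.62027377e+01, -1.48276863e-04,
        2.88833791e-03, -1.12105909e-06]), 'position': array([ 224.09285992, -583.22806112,  238.77608427]), 'orientation': array([[ 9.33493390e-01,  3.58594518e-01, -2.49565406e-04],
       [ 3.58594583e-01, -9.33492863e-01,  9.99530893e-04],
       [ 1.25458773e-04, -1.02254828e-03, -9.99999469e-01]]), 'wrist_force': array([0.08342862, 0.37479038, 0.69421149]), 'ft_torque': array([ 0.0142427 , -0.07351819, -0.03387363]), 'finger_force': 0.0, 'gripper_width': 85.46731258611916}
```

View pics/top0.png

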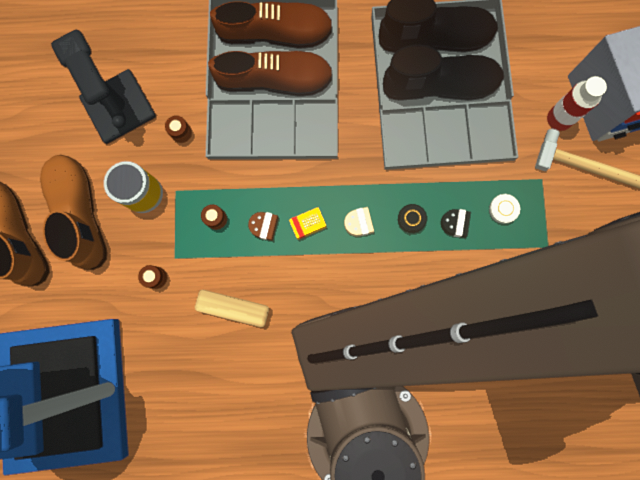

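View pics/scene0.png

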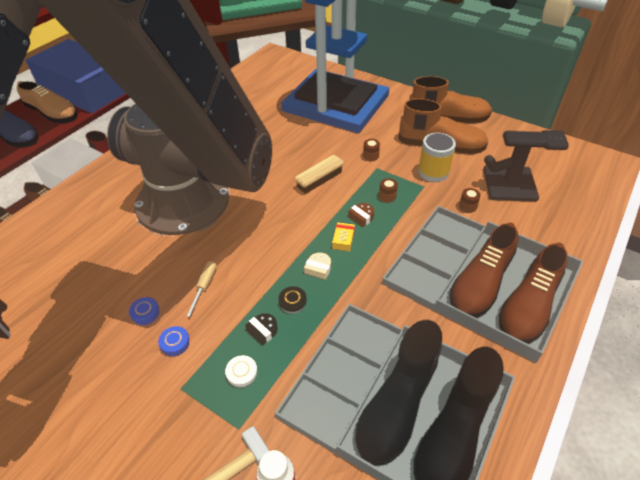

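The top view shows, on the mat from left to right: jar (213,215), brown heels (263,225), nail box (308,222), cream heels (359,222), black tin (412,219), black heels (456,223) and white tin (505,208). The shoe tray's pockets are at about (270,128) and the boot tray's at (448,135). The jar on the mat is the rightmost of the three jars.

```bash
cat > h.py <<'E'
from cell import *
import cv2,numpy as np
def world(d,c):
    K,R,t=c["camera_matrix"],c["R"],c["t"]
    v,u=np.indices(d.shape)
    X=np.stack([(u-K[0,2])/K[0,0]*d,(v-K[1,2])/K[1,1]*d,d],-1)-t
    return X@R      # R^T (X-t)
def ray(u,v,z,c):
    K,R,t=c["camera_matrix"],c["R"],c["t"]
    r=R.T@np.linalg.inv(K)@[u,v,1]; C=-R.T@t
    return (C+r*(z-C[2])/r[2])[:2]
E
cat > m.py <<'E'
from h import *
p=cv2.imread("pics/top0.png"); d=np.load("top0.npy"); c=camera_params("top"); W=world(d,c)
z=W[...,2]
print("mat z",np.median(z[240:250,280:400]), np.std(z[240:250,280:400]))
roi=np.zeros(z.shape,np.uint8); roi[188:250,180:540]=1
hsv=cv2.cvtColor(p,cv2.COLOR_BGR2HSV)
m=((z>14)&(roi>0)).astype(np.uint8)
n,l,s,ce=cv2.connectedComponentsWithStats(m)
for i in range(1,n):
    if s[i,4]<80: continue
    k=l==i; h=np.median(z[k]); k&=(z>h-5)
    # colour white-band pixels
    P=W[k][:,:2].astype(np.float32); r=cv2.minAreaRect(P); e=cv2.minEnclosingCircle(P)
    wb=k&(hsv[...,1]<50)&(hsv[...,2]>170)
    print("blob",ce[i].round(),"h",round(h,1),"rect",np.round(r[0],1),np.round(r[1],1),round(r[2],1),"circ",np.round(e[0],1),round(e[1],1),"cen",P.mean(0).round(1))
    if wb.sum()>15:
        B=W[wb][:,:2]; q=B-B.mean(0); ev,V=np.linalg.eigh(q.T@q); a=V[:,1]
        print("   band n",wb.sum(),"cen",B.mean(0).round(1),"dir deg from x",round(np.degrees(np.arctan2(a[1],a[0]))%180,1), np.sqrt(ev/len(q)).round(1))
for nm,u0,u1 in(("shoes",195,350),("boots",365,530)):
    k=np.zeros(z.shape,bool); k[90:175,u0:u1]=1
    k&=(z>16)&(z<28)&(hsv[...,1]<60)
    P=W[k]; 
    r=cv2.minAreaRect(P[:,:2].astype(np.float32)); print(nm,"n",k.sum(),"rect",np.round(r[0],1),np.round(r[1],1),round(r[2],1),"zmed",np.median(P[:,2]).round(1))
    print(np.round(cv2.boxPoints(r)).tolist())
cv2.imwrite("pics/crop.png",cv2.resize(np.hstack([p[185:255,185:365],p[185:255,350:530]]).reshape(70,360,3),None,fx=2,fy=2) if 0 else cv2.resize(np.vstack([p[190:250,190:370],p[190:250,360:540]]),(792,528),interpolation=cv2.INTER_CUBIC))
cv2.imwrite("pics/trays.png",cv2.resize(p[85:175,195:535],(800,212),interpolation=cv2.INTER_CUBIC))
E
python3 m.py
```

```text
mat z 1.5064393690339117 65.15525507101586
blob [505. 208.] h 23.8 rect [ 370.3 -135.8] [ 60.6 453.7] 26.9 circ [ 356.5 -142.6] 227.2 cen [ 457.6 -307.9]
   band n 589 cen [ 458.  -308.2] dir deg from x 120.6 [15.5 29.3]
blob [213. 216.] h 48.3 rect [349.6 196.1] [356.9  45.6] 45.5 circ [356.7 189.2] 178.9 cen [457.7 305.8]
   band n 56 cen [459.6 307.8] dir deg from x 37.2 [5.4 5.7]
blob [412. 218.] h 23.6 rect [364.  -30.5] [ 60.  291.4] 44.3 circ [355.2 -39.1] 146.8 cen [ 442.7 -111.8]
blob [359. 222.] h 24.6 rect [354.5   9.1] [ 60.9 235.9] 83.4 circ [355.4  17.3] 120.0 cen [437.4   0.5]
   band n 249 cen [438.2  -2. ] dir deg from x 171.2 [10.9 23.5]
blob [308. 223.] h 26.5 rect [355.3  74.8] [229.  68.] 21.7 circ [355.6  75.7] 117.0 cen [439.  108.6]
blob [457. 222.] h 24.3 rect [ 335.4 -101.9] [ 64.9 357. ] 41.7 circ [347.1 -91.5] 179.3 cen [ 431.4 -204.7]
   band n 192 cen [ 431.  -209.7] dir deg from x 134.5 [11.1 26.8]
blob [263. 225.] h 24.5 rect [363.4 125.7] [277.7  64.5] 43.8 circ [351.7 137.4] 139.5 cen [436.8 202. ]
   band n 191 cen [437.4 199.5] dir deg from x 20.7 [12.  21.8]
shoes n 1299 rect [666.  182.4] [286.  154.7] 88.2 zmed 22.0
[[584.0, 42.0], [739.0, 37.0], [748.0, 323.0], [593.0, 328.0]]
boots n 1512 rect [ 643.5 -199.9] [163.4 286.5] 1.8 zmed 22.1
[[557.0, -59.0], [566.0, -346.0], [730.0, -341.0], [721.0, -54.0]]
```

View pics/crop.png

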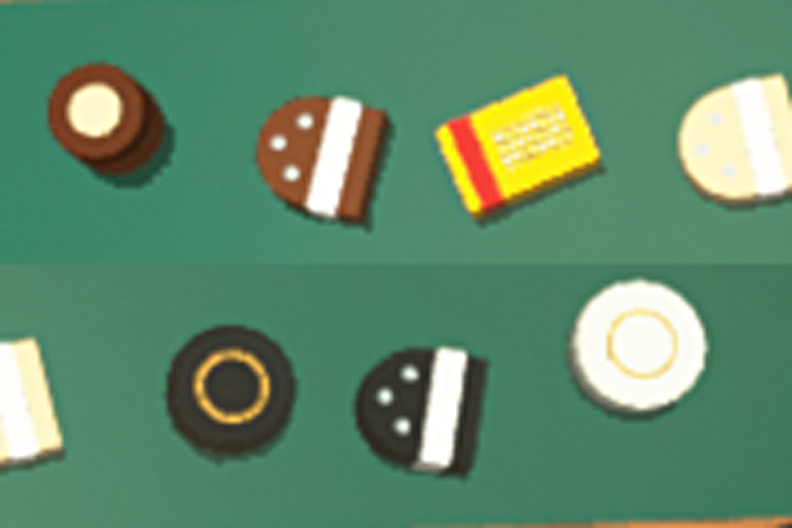

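The crop shows both heels with the round end to the left (+y) and the band running across x, and the nail box turned about 20°. Some zero-depth pixels got into the fits, so I'll filter those out and compare with rays.

```bash
sed -i 's/^z=W.*/z=np.where((d>0)\&(W[...,2]<70),W[...,2],-99); z=cv2.medianBlur(z.astype(np.float32),3)\nW[z<-50]=0/; s/k&=(z>h-5)/k\&=(z>h-5)\&(np.abs(W[...,2]-h)<5)/' m.py
cat >> m.py <<'E'
print("rays: jar lid",ray(213-0.,215,48,c))
# ray-cast edge: colour mask (not green) contour on top plane
for nm,u0,u1,hh in(("jar",195,240,48),("brown",243,285,24),("box",286,332,26),("tin",393,432,24),("black",437,476,24)):
    k=np.zeros(z.shape,np.uint8); q=hsv[188:250,u0:u1]; k[188:250,u0:u1]=~((q[...,0]>60)&(q[...,0]<95)&(q[...,1]>90))
    v,u=np.nonzero(k&(z>hh-6)); Q=np.array([ray(a,b,hh,c) for a,b in zip(u,v)],np.float32)
    r=cv2.minAreaRect(Q); e=cv2.minEnclosingCircle(Q); print(nm,len(Q),np.round(r[0],1),np.round(r[1],1),round(r[2],1),np.round(e[0],1),round(e[1],1),"bbox",Q.min(0).round(),Q.max(0).round())
E
python3 m.py
```

```text
mat z 1.4835494 0.8136809
blob [505. 208.] h 23.7 rect [ 458.6 -310.2] [60.3 61.4] 25.0 circ [ 458.8 -310.7] 31.6 cen [ 458.6 -309.4]
   band n 582 cen [ 458.8 -309.4] dir deg from x 108.0 [15.5 16. ]
blob [213. 216.] h 48.4 rect [458.2 307.4] [44.9 44.5] 84.6 circ [458.5 307.1] 23.6 cen [458.5 306.5]
   band n 56 cen [459.6 307.8] dir deg from x 37.2 [5.4 5.7]
blob [412. 218.] h 23.4 rect [ 444.8 -113.1] [59.8 60.1] 43.1 circ [ 444.3 -113.3] 31.1 cen [ 444. -113.]
blob [308. 223.] h 26.5 rect [440.7 109. ] [45.  67.7] 21.5 circ [440.4 108.5] 38.2 cen [440.1 108.9]
blob [359. 222.] h 24.5 rect [438.6   2.2] [55.2 56.8] 12.5 circ [439.9  -2.2] 33.0 cen [4.39e+02 1.00e-01]
   band n 244 cen [439.9  -2.5] dir deg from x 10.5 [10.  15.3]
blob [457. 222.] h 24.3 rect [ 433.4 -204. ] [56.7 55. ] 77.4 circ [ 431.2 -207.9] 33.1 cen [ 432.3 -205.9]
   band n 188 cen [ 431.7 -211. ] dir deg from x 168.3 [ 7.6 15.4]
blob [263. 225.] h 24.4 rect [439.9 206.2] [55.8 54.7] 74.4 circ [439.1 201.1] 33.1 cen [439.1 203.8]
   band n 187 cen [438.4 200.3] dir deg from x 165.9 [ 7.9 15.6]
shoes n 1327 rect [494.6 187.9] [286.1 498.7] 88.2 zmed 22.1
[[241.0, 53.0], [739.0, 37.0], [748.0, 323.0], [250.0, 339.0]]
boots n 1545 rect [ 477.6 -161.8] [315.9 555.7] 77.4 zmed 22.2
[[172.0, -256.0], [714.0, -376.0], [783.0, -68.0], [241.0, 53.0]]
rays: jar lid [458.84576344 304.17564501]
jar 397 [457.9 306.3] [46.3 44.5] 88.2 [458.7 306.4] 23.8 bbox [436. 283.] [480. 329.]
brown 617 [439.9 206. ] [56.5 56. ] 75.3 [438.4 201. ] 33.5 bbox [408. 173.] [467. 233.]
box 668 [440.6 108.8] [45.4 67.8] 21.7 [440.4 108. ] 38.7 bbox [408.  70.] [471. 146.]
tin 658 [ 444.4 -112.9] [59.8 59.3] 42.2 [ 443.7 -113. ] 30.9 bbox [ 414. -142.] [474. -83.]
black 630 [ 433.1 -203.3] [56.9 55.5] 78.7 [ 431.3 -207.7] 33.3 bbox [ 402. -235.] [ 460. -175.]
```

Checks: heights read 23–24 / 26.5 / 48 mm, the sizes agree, the tray widths read 286 mm and the wall tops 22 mm. The targets are:

| Item | Position (mm) | Orientation |
|---|---|---|
| Black heels | (433.3, -203.6) | x-axis -12° |
| Black tin | (444.4, -113) | any |
| Nail box | (440.5, 109) | short axis 21.6° |
| Brown heels | (439.9, 206) | x-axis -14.5° |
| Jar | (458.3, 306.5) | any |
| Boot tray | (627.5, -200.4) | yaw 1.8° |
| Shoe tray | (654.5, 183) | yaw -1.8° |

I'll start with the black heels.

Create g.py:
```python
# usage: g.py x y z phi  -> turn about tool z first, then shift in the turned tool frame
from cell import *
import sys,numpy as np
x,y,z,ph=map(float,sys.argv[1:5]); s=observe(); R=s["orientation"]; p=s["position"]
cur=np.degrees(np.arctan2(R[1,1],R[0,1])); f=np.radians(ph); D=np.array([x,y,z])-p
print("t",round(s["time"],2),"pos",p.round(1),"phi",round(cur,1),"tilt",R[:2,2].round(4),"F",s["wrist_force"].round(1),"w",round(s["gripper_width"],1),"ff",round(s["finger_force"],1))
print("turn z",round(-(ph-cur),1),"then shift",round(-np.sin(f)*D[0]+np.cos(f)*D[1],1),round(np.cos(f)*D[0]+np.sin(f)*D[1],1),round(-D[2],1))
```

```text
(no output)
```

Call:
servo_tool --motion '[[[0, 0, 0], [0, 0, -9.5], -1], [[0, 0, 0], [0, 0, -9.5], -1], [[0, 0, 0], [0, 0, -9.5], -1], [[0, 0, 0], [0, 0, -9.5], -1], [[0, 0, 10], [0, 0, -9.5], -1], [[0, 0, 10], [0, 0, -9.5], -1], [[50, 16, 10], [0, 0, 0], -1], [[50, 16, 10], [0, 0, 0], -1], [[50, 16, 10], [0, 0, 0], -1], [[50, 16, 10], [0, 0, 0], -1], [[50, 16, 10], [0, 0, 0], -1], [[50, 16, 10], [0, 0, 0], -1]]'

```text
time: 1.6
position: [380.9, -308.4, 158.9]
orientation: [[0.208, 0.978, -0.0], [0.978, -0.208, -0.0], [-0.0, -0.0, -1.0]]
wrist_force: [0.5, 0.3, -0.1]
gripper_width: 85.6
finger_force: 0.0
```

```bash
python3 g.py 431 -215 14 -12
```

```text
t 1.6 pos [ 380.9 -308.4  158.9] phi -12.0 tilt [-0. -0.] F [ 0.5  0.3 -0.1] w 85.6 ff 0.0
turn z 0.0 then shift 101.8 29.6 144.9
```

Call:
servo_tool --motion '[[[51, 15, 15], [0, 0, 0], -1], [[51, 15, 15], [0, 0, 0], -1], [[0, 0, 40], [0, 0, 0], -1], [[0, 0, 40], [0, 0, 0], -1], [[0, 0, 20], [0, 0, 0], -1], [[0, 0, 10], [0, 0, 0], -1], [[0, 0, 5], [0, 0, 0], -1], [[0, 0, 0], [0, 0, 0], -1]]'

```text
time: 2.6
position: [431.0, -216.5, 14.6]
orientation: [[0.208, 0.978, 0.0], [0.978, -0.208, -0.0], [-0.0, 0.0, -1.0]]
wrist_force: [-0.5, 0.7, 1.1]
gripper_width: 85.2
finger_force: 0.0
```

```bash
python3 g.py 431 -215 14 -12
python3 - <<'E'
from h import *
for n in("scene","top"):
    p,d=camera(n); c=camera_params(n); q=c["camera_matrix"]@(c["R"]@[431,-215,14]+c["t"]); u,v=(q[:2]/q[2]).astype(int); print(u,v)
    cv2.imwrite(f"pics/{n}1.png",cv2.resize(p[max(v-60,0):v+50,max(0,u-70):u+70],None,fx=5,fy=5))
E
```

```text
t 2.6 pos [ 431.  -216.5   14.6] phi -12.0 tilt [ 0.0004 -0.0003] F [-0.5  0.7  1.1] w 85.2 ff 0.0
turn z 0.0 then shift 1.5 -0.3 0.6
259 329
460 223
```

View pics/scene1.png

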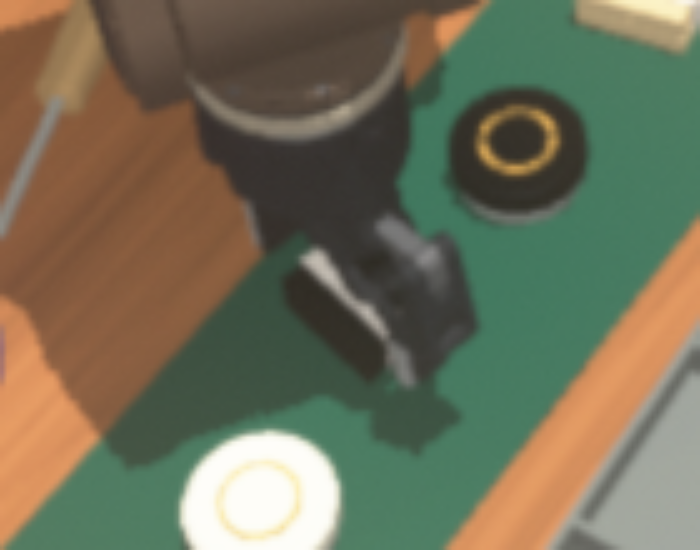

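The crop shows the near finger beside the heel, its tip at (420,385) with the shadow well apart. The tips therefore stand clear of the mat, and I can go lower.

Call:
servo_tool --motion '[[[1.5, 0, 4], [0, 0, 0], -1], [[0, 0, 3], [0, 0, 0], -1], [[0, 0, 0], [0, 0, 0], 1], [[0, 0, 0], [0, 0, 0], 1], [[0, 0, 0], [0, 0, 0], 1], [[0, 0, 0], [0, 0, 0], 1], [[0, 0, 0], [0, 0, 0], 1], [[0, 0, 0], [0, 0, 0], 1]]'

```text
time: 3.7
position: [431.2, -214.9, 7.6]
orientation: [[0.208, 0.978, 0.0], [0.978, -0.208, -0.0], [-0.0, 0.0, -1.0]]
wrist_force: [-0.5, 0.3, 5.9]
gripper_width: 52.8
finger_force: 63.4
```

```bash
python3 g.py 431 -215 120 -12
```

```text
t 3.7 pos [ 431.2 -214.9    7.6] phi -12.0 tilt [ 0.0001 -0.0002] F [-0.5  0.3  5.9] w 52.8 ff 63.4
turn z 0.0 then shift -0.1 -0.2 -112.4
```

Call:
servo_tool --motion '[[[0, 0, -10], [0, 0, 0], 1], [[0, 0, -25], [0, 0, -6.9], 1], [[0, 0, -35], [0, 0, -6.9], 1], [[-19.5, 39.3, 0], [0, 0, 0], 1], [[-19.5, 39.3, 0], [0, 0, 0], 1], [[-19.5, 39.3, 0], [0, 0, 0], 1], [[-19.5, 39.3, 0], [0, 0, 0], 1], [[-19.5, 39.3, 0], [0, 0, 0], 1], [[0, 0, 20], [0, 0, 0], 1], [[0, 0, 15], [0, 0, 0], 1], [[0, 0, 0], [0, 0, 0], 1]]'

```text
time: 5.08
position: [629.3, -305.4, 40.8]
orientation: [[-0.032, 0.999, -0.003], [0.999, 0.032, 0.002], [0.002, -0.003, -1.0]]
wrist_force: [0.2, 0.5, -0.6]
gripper_width: 53.0
finger_force: 63.2
```

```bash
python3 g.py 631 -306 12 1.8
```

```text
t 5.08 pos [ 629.3 -305.4   40.8] phi 1.8 tilt [-0.003   0.0018] F [ 0.2  0.5 -0.6] w 53.0 ff 63.2
turn z 0.0 then shift -0.7 1.7 28.8
```

Call:
servo_tool --motion '[[[0, 1, 12], [0, 0, 0], 1], [[0, 0, 8], [0, 0, 0], 1], [[0, 0, 5], [0, 0, 0], 1], [[0, 0, 3], [0, 0, 0], 1], [[0, 0, 0.5], [0, 0, 0], 1], [[0, 0, 0], [0, 0, 0], 1], [[0, 0, 0], [0, 0, 0], -0.6], [[0, 0, 0], [0, 0, 0], -0.7], [[0, 0, 0], [0, 0, 0], -0.7], [[0, 0, -10], [0, 0, 0], -0.7], [[0, 0, -30], [0, 0, 0], -0.7], [[0, 0, -40], [0, 0, 0], -1]]'

```text
time: 6.58
position: [631.4, -305.9, 94.6]
orientation: [[-0.032, 0.999, -0.001], [0.999, 0.032, 0.001], [0.001, -0.001, -1.0]]
wrist_force: [0.3, 0.2, 0.1]
gripper_width: 85.1
finger_force: 0.0
```

```bash
python3 g.py 444.4 -113 7 0
python3 - <<'E'
from h import *
p,d=camera("scene"); cv2.imwrite("pics/scene2.png",p[250:480,180:480])
E
```

```text
t 6.58 pos [ 631.4 -305.9   94.6] phi 1.8 tilt [-0.0011  0.0006] F [0.3 0.2 0.1] w 85.1 ff 0.0
turn z 1.8 then shift 192.9 -187.0 87.6
```

View pics/scene2.png

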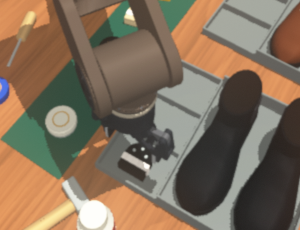

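The black heels lie flat in the boot tray's right-hand pocket, at (135,160) in the crop. Next is the black tin.

Call:
servo_tool --motion '[[[39.7, -36.2, 0], [0, 0, 0], -1], [[39.7, -36.2, 0], [0, 0, 0], -1], [[39.7, -36.2, 0], [0, 0, 0], -1], [[39.7, -36.2, 0], [0, 0, 0], -1], [[39.7, -36.2, 0], [0, 0, 0], -1], [[0, 0, 20], [0, 0, 0], -1], [[0, 0, 15], [0, 0, 0], -1], [[0, 0, 0], [0, 0, 0], -1]]'

```text
time: 7.62
position: [444.4, -113.3, 58.7]
orientation: [[-0.032, 0.999, -0.001], [0.999, 0.032, 0.0], [0.0, -0.001, -1.0]]
wrist_force: [0.4, 0.8, -0.0]
gripper_width: 85.5
finger_force: 0.0
```

```bash
python3 g.py 444.4 -113 6 1.8
```

```text
t 7.62 pos [ 444.4 -113.3   58.7] phi 1.8 tilt [-0.0006  0.0002] F [ 0.4  0.8 -0. ] w 85.5 ff 0.0
turn z 0.0 then shift 0.3 -0.0 52.7
```

Call:
servo_tool --motion '[[[0.3, 0, 25], [0, 0, 0], -1], [[0, 0, 16], [0, 0, 0], -1], [[0, 0, 8], [0, 0, 0], -1], [[0, 0, 3.5], [0, 0, 0], -1], [[0, 0, 0], [0, 0, 0], -1], [[0, 0, 0], [0, 0, 0], 1], [[0, 0, 0], [0, 0, 0], 1], [[0, 0, 0], [0, 0, 0], 1], [[0, 0, 0], [0, 0, 0], 1], [[0, 0, 0], [0, 0, 0], 1]]'

```text
time: 8.88
position: [444.7, -113.2, 7.1]
orientation: [[-0.032, 0.999, 0.001], [0.999, 0.032, -0.001], [-0.001, 0.001, -1.0]]
wrist_force: [-1.6, 0.1, 10.1]
gripper_width: 59.4
finger_force: 62.3
```

```bash
python3 g.py 624.6 -106.5 10.5 1.8
```

```text
t 8.88 pos [ 444.7 -113.2    7.1] phi 1.8 tilt [ 0.0012 -0.0006] F [-1.6  0.1 10.1] w 59.4 ff 62.3
turn z 0.0 then shift 1.1 180.0 -3.4
```

Call:
servo_tool --motion '[[[0, 0, -10], [0, 0, 0], 1], [[0, 0, -25], [0, 0, 0], 1], [[0, 0, -25], [0, 0, 0], 1], [[0, 45, 0], [0, 0, 0], 1], [[0, 45, 0], [0, 0, 0], 1], [[0, 45, 0], [0, 0, 0], 1], [[1, 45, 0], [0, 0, 0], 1], [[0, 0, 20], [0, 0, 0], 1], [[0, 0, 15], [0, 0, 0], 1], [[0, 0, 0], [0, 0, 0], 1]]'

```text
time: 10.12
position: [622.8, -106.3, 30.0]
orientation: [[-0.031, 1.0, -0.003], [1.0, 0.031, 0.001], [0.001, -0.003, -1.0]]
wrist_force: [0.2, 0.2, -1.0]
gripper_width: 59.0
finger_force: 64.7
```

```bash
python3 g.py 624.6 -106.5 11.5 1.8
```

```text
t 10.12 pos [ 622.8 -106.3   30. ] phi 1.8 tilt [-0.0033  0.0008] F [ 0.2  0.2 -1. ] w 59.0 ff 64.7
turn z -0.0 then shift -0.2 1.8 18.5
```

Call:
servo_tool --motion '[[[0, 1, 8], [0, 0, 0], 1], [[0, 0, 5], [0, 0, 0], 1], [[0, 0, 3], [0, 0, 0], 1], [[0, 0, 2], [0, 0, 0], 1], [[0, 0, 0], [0, 0, 0], 1], [[0, 0, 0], [0, 0, 0], -0.7], [[0, 0, 0], [0, 0, 0], -0.8], [[0, 0, 0], [0, 0, 0], -0.8], [[0, 0, -10], [0, 0, 0], -0.8], [[0, 0, -30], [0, 0, 0], -0.8], [[0, 0, -40], [0, 0, 0], -1]]'

```text
time: 11.5
position: [625.0, -106.3, 94.1]
orientation: [[-0.032, 0.999, -0.001], [0.999, 0.032, 0.0], [0.0, -0.001, -1.0]]
wrist_force: [-0.1, 0.1, -0.3]
gripper_width: 85.2
finger_force: 0.0
```

```bash
python3 g.py 440.5 109 90 21.6
```

```text
t 11.5 pos [ 625.  -106.3   94.1] phi 1.8 tilt [-0.0012  0.0003] F [-0.1  0.1 -0.3] w 85.2 ff 0.0
turn z -19.8 then shift 268.1 -92.3 4.1
```

Call:
servo_tool --motion '[[[0, 0, 0], [0, 0, -9.9], -1], [[0, 0, 0], [0, 0, -9.9], -1], [[44.7, -15.4, 0], [0, 0, 0], -1], [[44.7, -15.4, 0], [0, 0, 0], -1], [[44.7, -15.4, 0], [0, 0, 0], -1], [[44.7, -15.4, 0], [0, 0, 0], -1], [[44.7, -15.4, 0], [0, 0, 0], -1], [[44.7, -15.4, 0], [0, 0, 0], -1], [[0, 0, 25], [0, 0, 0], -1], [[0, 0, 15], [0, 0, 0], -1], [[0, 0, 0], [0, 0, 0], -1]]'

```text
time: 12.88
position: [440.5, 109.0, 53.2]
orientation: [[-0.369, 0.93, -0.001], [0.93, 0.369, -0.0], [0.0, -0.001, -1.0]]
wrist_force: [-0.3, 0.4, 0.4]
gripper_width: 85.0
finger_force: 0.0
```

```bash
python3 g.py 440.5 109 9 21.6
python3 - <<'E'
from h import *
p,d=camera("scene"); cv2.imwrite("pics/scene3.png",cv2.resize(p[180:460,200:500],None,fx=2,fy=2))
E
```

```text
t 12.88 pos [440.5 109.   53.2] phi 21.6 tilt [-0.0009 -0.0002] F [-0.3  0.4  0.4] w 85.0 ff 0.0
turn z 0.0 then shift 0.0 0.0 44.2
```

View pics/scene3.png

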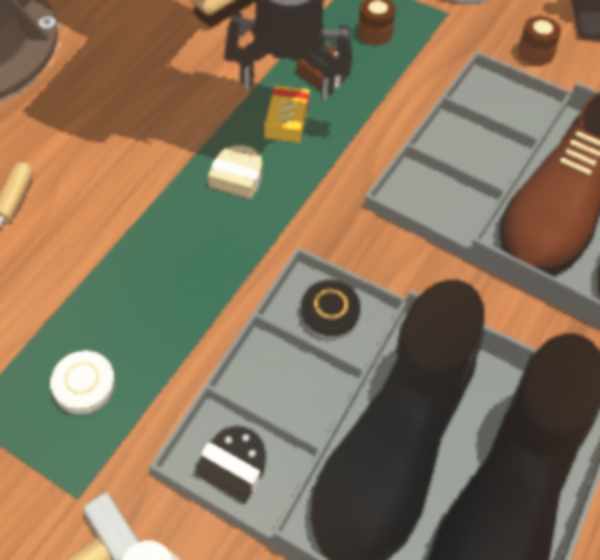

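The tin sits in the left pocket (330,308) and the heels in the right one (232,462), both flat. The cream heels and the white tin have not moved. The gripper is over the nail box.

Call:
servo_tool --motion '[[[0, 0, 20], [0, 0, 0], -1], [[0, 0, 14], [0, 0, 0], -1], [[0, 0, 7], [0, 0, 0], -1], [[0, 0, 3], [0, 0, 0], -1], [[0, 0, 0], [0, 0, 0], -1], [[0, 0, 0], [0, 0, 0], 1], [[0, 0, 0], [0, 0, 0], 1], [[0, 0, 0], [0, 0, 0], 1], [[0, 0, 0], [0, 0, 0], 1], [[0, 0, 0], [0, 0, 0], 1], [[0, 0, 0], [0, 0, 0], 1]]'

```text
time: 14.3
position: [440.8, 108.9, 9.8]
orientation: [[-0.368, 0.93, 0.001], [0.93, 0.368, -0.0], [-0.0, 0.001, -1.0]]
wrist_force: [-0.7, 0.1, 8.0]
gripper_width: 42.8
finger_force: 61.5
```

```bash
python3 g.py 627.5 -200.4 90 1.8
```

```text
t 14.3 pos [440.8 108.9   9.8] phi 21.6 tilt [ 0.0007 -0.    ] F [-0.7  0.1  8. ] w 42.8 ff 61.5
turn z 19.8 then shift -315.0 176.9 -80.2
```

Call:
servo_tool --motion '[[[0, 0, -10], [0, 0, 0], 1], [[0, 0, -30], [0, 0, 9.9], 1], [[0, 0, -40], [0, 0, 9.9], 1], [[-45, 25.3, 0], [0, 0, 0], 1], [[-45, 25.3, 0], [0, 0, 0], 1], [[-45, 25.3, 0], [0, 0, 0], 1], [[-45, 25.3, 0], [0, 0, 0], 1], [[-45, 25.3, 0], [0, 0, 0], 1], [[-45, 25.3, 0], [0, 0, 0], 1], [[-45, 25.3, 0], [0, 0, 0], 1], [[0, 0, 20], [0, 0, 0], 1], [[0, 0, 15], [0, 0, 0], 1]]'

```text
time: 15.8
position: [626.7, -199.9, 53.2]
orientation: [[-0.031, 1.0, -0.002], [1.0, 0.031, 0.001], [0.001, -0.002, -1.0]]
wrist_force: [-0.1, 0.3, -1.8]
gripper_width: 43.1
finger_force: 61.4
```

Call:
servo_tool --motion '[[[0, 0, 0], [0, 0, 0], 1]]'

```text
time: 15.92
position: [626.5, -199.1, 53.0]
orientation: [[-0.033, 0.999, -0.003], [0.999, 0.033, 0.001], [0.001, -0.003, -1.0]]
wrist_force: [0.8, 0.3, -1.6]
gripper_width: 42.8
finger_force: 61.4
```

```bash
python3 g.py 627.5 -200.4 14 1.8
```

```text
t 15.93 pos [ 626.5 -199.1   53. ] phi 1.9 tilt [-0.0031  0.0013] F [ 0.8  0.3 -1.6] w 42.8 ff 61.4
turn z 0.1 then shift -1.4 0.9 39.0
```

Call:
servo_tool --motion '[[[-0.7, 0.5, 15], [0, 0, 0], 1], [[0, 0, 12], [0, 0, 0], 1], [[0, 0, 6], [0, 0, 0], 1], [[0, 0, 3.5], [0, 0, 0], 1], [[0, 0, 2], [0, 0, 0], 1], [[0, 0, 0], [0, 0, 0], 1], [[0, 0, 0], [0, 0, 0], -0.5], [[0, 0, 0], [0, 0, 0], -0.6], [[0, 0, 0], [0, 0, 0], -0.6], [[0, 0, -10], [0, 0, 0], -0.6], [[0, 0, -30], [0, 0, 0], -0.6], [[0, 0, -40], [0, 0, 0], -1]]'

```text
time: 17.42
position: [627.9, -200.9, 96.6]
orientation: [[-0.032, 0.999, -0.001], [1.0, 0.032, 0.0], [0.0, -0.001, -1.0]]
wrist_force: [1.5, 0.5, 0.0]
gripper_width: 84.1
finger_force: 0.0
```

```bash
python3 g.py 437 194.5 90 -14.5
```

```text
t 17.43 pos [ 627.9 -200.9   96.6] phi 1.8 tilt [-0.0011  0.0004] F [1.5 0.5 0. ] w 84.1 ff 0.0
turn z 16.3 then shift 335.0 -283.8 6.6
```

Call:
servo_tool --motion '[[[0, 0, 0], [0, 0, 8.2], -1], [[0, 0, 0], [0, 0, 8.1], -1], [[41.9, -35.5, 0], [0, 0, 0], -1], [[41.9, -35.5, 0], [0, 0, 0], -1], [[41.9, -35.5, 0], [0, 0, 0], -1], [[41.9, -35.5, 0], [0, 0, 0], -1], [[41.9, -35.5, 0], [0, 0, 0], -1], [[41.9, -35.5, 0], [0, 0, 0], -1], [[41.9, -35.5, 0], [0, 0, 0], -1], [[41.9, -35.5, 0], [0, 0, 0], -1], [[0, 0, 25], [0, 0, 0], -1], [[0, 0, 15], [0, 0, 0], -1]]'

```text
time: 18.92
position: [436.9, 195.1, 55.6]
orientation: [[0.249, 0.969, 0.0], [0.969, -0.249, 0.0], [0.0, 0.0, -1.0]]
wrist_force: [0.7, 0.1, 0.8]
gripper_width: 85.4
finger_force: 0.0
```

Call:
servo_tool --motion '[[[0, 0, 0], [0, 0, 0], -1]]'

```text
time: 19.05
position: [437.0, 194.1, 55.2]
orientation: [[0.251, 0.968, -0.002], [0.968, -0.251, -0.001], [-0.001, -0.001, -1.0]]
wrist_force: [-0.7, -0.2, 1.2]
gripper_width: 85.2
finger_force: 0.0
```

```bash
python3 g.py 437 194.5 9 -14.5
python3 - <<'E'
from h import *
p,d=camera("scene"); cv2.imwrite("pics/scene4.png",cv2.resize(p[140:460,240:540],None,fx=1.8,fy=1.8))
E
```

```text
t 19.05 pos [437.  194.1  55.2] phi -14.5 tilt [-0.0015 -0.0006] F [-0.7 -0.2  1.2] w 85.2 ff 0.0
turn z -0.0 then shift 0.4 -0.1 46.2
```

View pics/scene4.png

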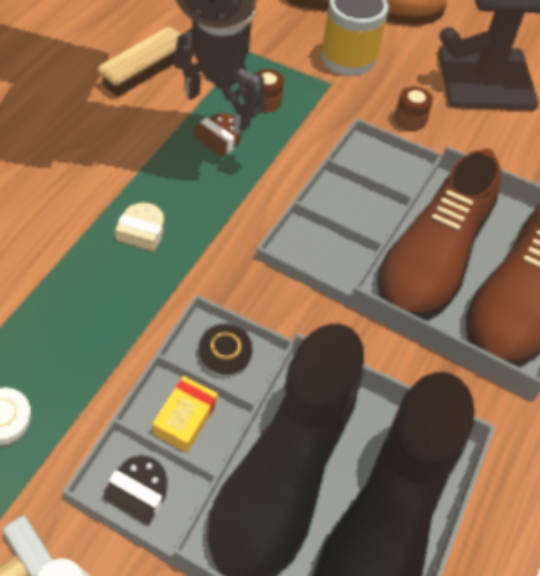

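The nail box lies flat in the middle pocket at (185,412), so the boot tray is done. Next are the brown heels.

Call:
servo_tool --motion '[[[0.2, 0, 20], [0, 0, 0], -1], [[0, 0, 14], [0, 0, 0], -1], [[0, 0, 8], [0, 0, 0], -1], [[0, 0, 4], [0, 0, 0], -1], [[0, 0, 0], [0, 0, 0], -1], [[0, 0, 0], [0, 0, 0], 1], [[0, 0, 0], [0, 0, 0], 1], [[0, 0, 0], [0, 0, 0], 1], [[0, 0, 0], [0, 0, 0], 1], [[0, 0, 0], [0, 0, 0], 1], [[0, 0, 0], [0, 0, 0], 1]]'

```text
time: 20.48
position: [437.2, 194.8, 10.4]
orientation: [[0.25, 0.968, 0.001], [0.968, -0.25, 0.0], [0.0, 0.001, -1.0]]
wrist_force: [-1.3, -0.7, 6.6]
gripper_width: 52.9
finger_force: 63.0
```

```bash
python3 g.py 654 171 85 -1.8
```

```text
t 20.48 pos [437.2 194.8  10.4] phi -14.5 tilt [0.0007 0.0001] F [-1.3 -0.7  6.6] w 52.9 ff 63.0
turn z -12.7 then shift -17.0 217.5 -74.6
```

Call:
servo_tool --motion '[[[0, 0, -10], [0, 0, 0], 1], [[0, 0, -25], [0, 0, -6.4], 1], [[0, 0, -40], [0, 0, -6.3], 1], [[-3.4, 43.5, 0], [0, 0, 0], 1], [[-3.4, 43.5, 0], [0, 0, 0], 1], [[-3.4, 43.5, 0], [0, 0, 0], 1], [[-3.4, 43.5, 0], [0, 0, 0], 1], [[-3.4, 43.5, 0], [0, 0, 0], 1], [[0, 0, 20], [0, 0, 0], 1], [[0, 0, 15], [0, 0, 0], 1], [[0, 0, 0], [0, 0, 0], 1]]'

```text
time: 21.85
position: [652.3, 171.1, 48.4]
orientation: [[0.031, 1.0, -0.003], [1.0, -0.031, -0.001], [-0.001, -0.003, -1.0]]
wrist_force: [-0.3, -0.1, -0.9]
gripper_width: 53.0
finger_force: 63.2
```

```bash
python3 g.py 654 171 14.4 -1.8
```

```text
t 21.85 pos [652.3 171.1  48.4] phi -1.8 tilt [-0.0034 -0.0006] F [-0.3 -0.1 -0.9] w 53.0 ff 63.2
turn z 0.0 then shift -0.1 1.7 34.0
```

Call:
servo_tool --motion '[[[0, 0.5, 14], [0, 0, 0], 1], [[0, 0, 10], [0, 0, 0], 1], [[0, 0, 5], [0, 0, 0], 1], [[0, 0, 3], [0, 0, 0], 1], [[0, 0, 2], [0, 0, 0], 1], [[0, 0, 0], [0, 0, 0], 1], [[0, 0, 0], [0, 0, 0], -0.6], [[0, 0, 0], [0, 0, 0], -0.7], [[0, 0, 0], [0, 0, 0], -0.7], [[0, 0, -10], [0, 0, 0], -0.7], [[0, 0, -30], [0, 0, 0], -0.7], [[0, 0, -50], [0, 0, 0], -1]]'

```text
time: 23.35
position: [653.8, 170.9, 106.0]
orientation: [[0.031, 1.0, -0.003], [1.0, -0.031, -0.0], [-0.001, -0.003, -1.0]]
wrist_force: [0.8, 0.3, -0.0]
gripper_width: 85.3
finger_force: 0.0
```

```bash
python3 g.py 458.3 306.5 100 -1.8
```

```text
t 23.35 pos [653.8 170.9 106. ] phi -1.8 tilt [-0.0025 -0.0005] F [ 0.8  0.3 -0. ] w 85.3 ff 0.0
turn z 0.0 then shift 129.4 -199.7 6.0
```

Call:
servo_tool --motion '[[[25.9, -40, 0], [0, 0, 0], -1], [[25.9, -40, 0], [0, 0, 0], -1], [[25.9, -40, 0], [0, 0, 0], -1], [[25.9, -40, 0], [0, 0, 0], -1], [[25.9, -40, 0], [0, 0, 0], -1], [[0, 0, 15], [0, 0, 0], -1], [[0, 0, 0], [0, 0, 0], -1], [[0, 0, 0], [0, 0, 0], -1]]'

```text
time: 24.35
position: [459.6, 306.2, 90.9]
orientation: [[0.032, 0.999, 0.0], [0.999, -0.032, 0.0], [0.0, 0.0, -1.0]]
wrist_force: [-0.7, -0.1, -0.6]
gripper_width: 85.2
finger_force: 0.0
```

```bash
python3 g.py 458.3 306.5 16 -1.8
python3 - <<'E'
from h import *
p,d=camera("scene"); cv2.imwrite("pics/scene5.png",cv2.resize(p[100:300,300:580],None,fx=2.5,fy=2.5))
E
```

```text
t 24.35 pos [459.6 306.2  90.9] phi -1.8 tilt [0.0003 0.    ] F [-0.7 -0.1 -0.6] w 85.2 ff 0.0
turn z -0.0 then shift 0.3 -1.3 74.9
```

View pics/scene5.png

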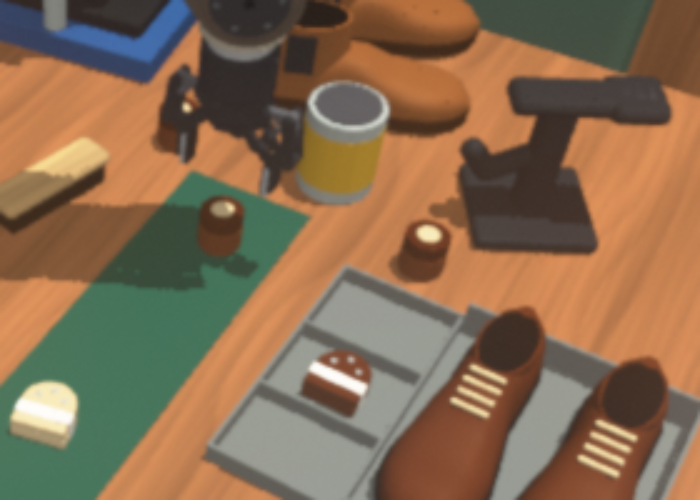

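The brown heels lie flat in the middle pocket at (337,380). The jar stands at (220,225) under the open gripper, and the yellow can is clear of it.

Call:
servo_tool --motion '[[[0.3, -1.3, 30], [0, 0, 0], -1], [[0, 0, 20], [0, 0, 0], -1], [[0, 0, 14], [0, 0, 0], -1], [[0, 0, 8], [0, 0, 0], -1], [[0, 0, 3], [0, 0, 0], -1], [[0, 0, 0], [0, 0, 0], -1], [[0, 0, 0], [0, 0, 0], 1], [[0, 0, 0], [0, 0, 0], 1], [[0, 0, 0], [0, 0, 0], 1], [[0, 0, 0], [0, 0, 0], 1], [[0, 0, 0], [0, 0, 0], 1], [[0, 0, 0], [0, 0, 0], 1]]'

```text
time: 25.9
position: [457.5, 307.1, 16.4]
orientation: [[0.031, 1.0, 0.001], [1.0, -0.031, 0.0], [0.0, 0.001, -1.0]]
wrist_force: [-1.5, 0.1, 6.6]
gripper_width: 47.1
finger_force: 61.1
```

```bash
python3 g.py 657 277 95 -1.8
```

```text
t 25.9 pos [457.5 307.1  16.4] phi -1.8 tilt [0.0008 0.0004] F [-1.5  0.1  6.6] w 47.1 ff 61.1
turn z 0.0 then shift -23.9 200.4 -78.6
```

Call:
servo_tool --motion '[[[0, 0, -10], [0, 0, 0], 1], [[0, 0, -25], [0, 0, 0], 1], [[0, 0, -35], [0, 0, 0], 1], [[-4.8, 40, 0], [0, 0, 0], 1], [[-4.8, 40, 0], [0, 0, 0], 1], [[-4.8, 40, 0], [0, 0, 0], 1], [[-4.8, 40, 0], [0, 0, 0], 1], [[-4.8, 40, 0], [0, 0, 0], 1], [[0, 0, 20], [0, 0, 0], 1], [[0, 0, 15], [0, 0, 0], 1], [[0, 0, 5], [0, 0, 0], 1], [[0, 0, 0], [0, 0, 0], 1]]'

```text
time: 27.4
position: [655.8, 277.1, 45.6]
orientation: [[0.031, 1.0, -0.001], [1.0, -0.031, -0.0], [-0.0, -0.001, -1.0]]
wrist_force: [0.0, 0.2, -1.4]
gripper_width: 47.1
finger_force: 62.2
```

```bash
python3 g.py 657 277 20.4 -1.8
```

```text
t 27.4 pos [655.8 277.1  45.6] phi -1.7 tilt [-0.0007 -0.0003] F [ 0.   0.2 -1.4] w 47.1 ff 62.2
turn z 0.1 then shift -0.1 1.2 25.2
```

Now I'll lower it gently to the floor and check the force before releasing.

Call:
servo_tool --motion '[[[0, 0, 7], [0, 0, 0], 1], [[0, 0, 6], [0, 0, 0], 1], [[0, 0, 5], [0, 0, 0], 1], [[0, 0, 3], [0, 0, 0], 1], [[0, 0, 2], [0, 0, 0], 1], [[0, 0, 1], [0, 0, 0], 1], [[0, 0, 0.5], [0, 0, 0], 1], [[0, 0, 0], [0, 0, 0], 1]]'

```text
time: 28.4
position: [656.5, 276.8, 21.3]
orientation: [[0.031, 1.0, 0.0], [1.0, -0.031, -0.0], [-0.0, 0.0, -1.0]]
wrist_force: [0.4, -0.4, -1.9]
gripper_width: 47.2
finger_force: 62.2
```

Call:
servo_tool --motion '[[[0, 0, 0.6], [0, 0, 0], 1], [[0, 0, 0.5], [0, 0, 0], 1], [[0, 0, 0], [0, 0, 0], 1], [[0, 0, 0], [0, 0, 0], 0.05], [[0, 0, 0], [0, 0, 0], -0.3], [[0, 0, 0], [0, 0, 0], -0.6], [[0, 0, 0], [0, 0, 0], -0.6], [[0, 0, -10], [0, 0, 0], -0.6], [[0, 0, -25], [0, 0, 0], -0.6], [[0, 0, -40], [0, 0, 0], -0.6], [[0, 0, -50], [0, 0, 0], -0.6], [[0, -40, 0], [0, 0, 0], -0.6]]'

```text
time: 29.9
position: [619.0, 278.2, 149.8]
orientation: [[0.032, 0.999, 0.008], [0.999, -0.032, 0.003], [0.003, 0.008, -1.0]]
wrist_force: [-0.2, 1.0, -0.8]
gripper_width: 68.4
finger_force: 0.0
```

Call:
servo_tool --motion '[[[0, -60, 0], [0, 0, 0], -0.6], [[0, -60, 0], [0, 0, 0], -0.6], [[0, 0, 0], [0, 0, 0], -0.6]]'

```text
time: 30.28
position: [493.0, 281.9, 146.2]
orientation: [[0.029, 1.0, -0.001], [1.0, -0.029, -0.0], [-0.001, -0.001, -1.0]]
wrist_force: [0.7, -0.1, 0.6]
gripper_width: 68.3
finger_force: 0.0
```

Run:
```python
from h import *
p,d=camera("scene"); cv2.imwrite("pics/scene6.png",p)
p,d=camera("top"); cv2.imwrite("pics/top6.png",p); c=camera_params("top"); W=world(d,c); z=W[...,2]
for nm,o,yaw,ys in(("boots",(627.5,-200.4),1.8,(-94,0,94)),("shoes",(654.5,183),-1.8,(0,94))):
    a=np.radians(yaw); L=(W[...,:2]-o)@np.array([[np.cos(a),-np.sin(a)],[np.sin(a),np.cos(a)]])
    for y in ys:
        k=(d>0)&(abs(L[...,0])<55)&(abs(L[...,1]-y)<40)&(z>24)&(z<70)
        print(nm,y,k.sum(),"mid",((L[k].max(0)+L[k].min(0))/2).round(1),"top z",np.percentile(z[k],[10,50,90]).round(1))
for nm,q in(("cream",(438.6,2.2)),("white",(458.6,-310.2))):
    k=(d>0)&(np.hypot(*(W[...,:2]-q).transpose(2,0,1))<45)&(z>14)&(z<40)
    if k.sum(): print(nm,k.sum(),np.round(cv2.minAreaRect(W[k][:,:2].astype(np.float32))[0],1))
```

```text
boots -94 582 mid [  0.4 -94.8] top z [25.8 28.5 31. ]
boots 0 653 mid [ 1.  -0.1] top z [27.6 30.5 33.4]
boots 94 603 mid [ 0.7 94.1] top z [25.4 28.  30.6]
shoes 0 570 mid [ 0.5 -0.1] top z [26.1 28.7 31.7]
shoes 94 434 mid [-0.5 92.5] top z [34.7 52.2 55. ]
cream 626 [439.1   2.3]
white 682 [ 458.5 -310. ]
```

View pics/scene6.png

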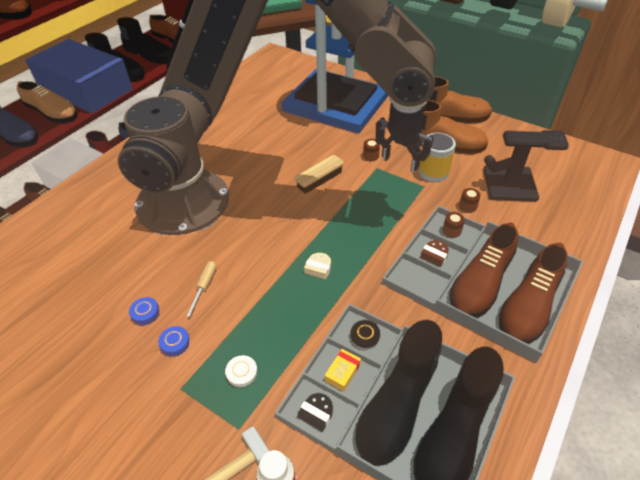

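All five things sit upright, centred to within 2 mm: boot tray at (365,333), (343,370) and (316,410), shoe tray at (435,250) and (455,223). Their tops read 28 / 30.5 / 28.5 / 28.7 / 52 mm, as they should. The cream heels and white tin are unmoved, and the arm is clear.

```bash
python3 -c "
from cell import *
print(sign_off())"
```

```text
the job is handed in; nothing more can be done
None
```

I put all five items flat in their own pockets of the right trays, left the cream heels and white tin where they were, and handed the job in at about 30 s of the 106 s allowed (the hand-in gave no verdict).

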